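# Dock a cracked phone and hold the dock's shield flap at its balance point

### The job

Slide the phone with the cracked screen, lying flat and screen up, through the open mouth of the aluminium inspection dock until it is fully home against the stop at the end of the slot, and let go of it. Then lift the dock's amber shield flap by its black roller to the point where it balances, standing straight upright on its hinge, without letting it tip over to the far side, and finish while still gripping it there, motionless, so that the docked end of the phone can be inspected. Leave the other phone and everything else on the bench where it is.

Things in the scene. Friction and masses are not known exactly. Their poses are not given: they have to be found in the camera images.
- phone_cracked: The phone to dock: black, with white crack lines across its screen; 138 x 68 x 8 mm, 0.14 kg, lying flat on the bench, screen up. Origin: centre of its underside; x along its 138 mm length, y across its 68 mm width, z up. Either short end may go into the slot first. Its place may be exchanged with that of the other phone.
- dock: Inspection dock fixed to the bench: bare aluminium block with an amber flap on top, 100 mm long (its x), 124 mm wide (its y), 23 mm high without the flap, hinge lugs to 36 mm. Origin: centre of its underside, on the bench; x points from the slot's mouth into the slot (away from the robot), y to its left, z up. Place and yaw vary. Slot floor 5 mm above the bench, ceiling 17 mm.
- slot_end (a point): Centre of the slot's end stop, on the slot floor, 5 mm above the bench, at x = +15 mm in the dock's frame; same axes as the dock. The slot is 65 mm deep, 72 mm wide and 12 mm high. With the phone home its origin lies 69 mm before this point (toward -x) on the slot floor, and 73 mm of its length stands out of the mouth.
- slot_mouth (a point): Centre of the slot's open mouth, on the slot floor, 5 mm above the bench, at x = -50 mm in the dock's frame; same axes as the dock. The mouth is flared sideways to 80 mm, narrowing to 72 mm over 14 mm. A loading apron level with the slot floor, 48 mm wide, reaches 45 mm out from it; the phone overhangs it by 10 mm on each side.
- shield_flap (a joint): Angle of the flap: amber panel, aluminium frame, 104 mm along its hinge, 0.16 kg. The hinge runs along the dock's x on its left side. 0: closed, level, free edge to the dock's right (-y). Grows as the free edge swings up and over to the left; 1.57: upright, its balance point, as its weight lies in the panel's plane. The hinge is nearly free: let go, it falls shut or to the far stop at 2.4.
- flap_grip (a point): Centre of the flap's black grip roller, a cylinder 14 mm thick and 26 mm long, parallel to the hinge and 163 mm from it. Flap closed, it hangs free 29 mm above the bench, 105 mm to the right (-y) of the dock's centre, 39 mm beyond the panel's edge on a stem 10 mm wide. Pinched on its two flat ends it can turn between the fingers.
- flap_hinge (a point): Point on the flap's hinge axis, half way along the dock: 58 mm to the left (+y) of the dock's centre, 29 mm above the bench.
- phone_frame: The other phone, leave it: dark intact screen in a gold frame, 138 x 68 x 8 mm; origin: centre of its underside.
- solder_spool: Blue spool of solder, 52 mm across, 32 mm high; bystander. Origin: centre of its underside.
- flux_tub: Small tub with a yellow lid, 43 mm across, 24 mm high; bystander. Origin: centre of its underside.
- ipa_bottle: White bottle with a red band and white cap, 64 mm across, 116 mm high; bystander. Origin: centre of its underside.
- paste_tub: Small green and yellow tub with a white lid, 37 mm across, 22 mm high; bystander. Origin: centre of its underside.
- driver_red: Red precision screwdriver, 139 mm long (its y), 12 mm thick; bystander. Origin: middle of its underside.
- tweezers_fine: Steel tweezers, 124 mm long (their y), 9 mm high; bystander. Origin: middle of their underside.

How it is judged:
On the way, in this order (a step that is already met when the one before it is completed fails the run):
1. the cracked phone is fully home in the slot and let go, the flap still closed (x of phone_cracked in the frame of slot_end between -0.074 and -0.06 m and y of phone_cracked in the frame of slot_end between -0.005 and 0.005 m and z of phone_cracked in the frame of slot_end between -0.004 and 0.005 m and angle between the x axis of phone_cracked and the x axis of dock, either way round below 0.08 rad and contact force between the fingers and phone_cracked below 0.2 N and value of joint shield_flap below 0.15 rad), for 0.2 s.
2. the flap is lifted in the gripper while the phone stays home (x of phone_cracked in the frame of slot_end between -0.074 and -0.06 m and y of phone_cracked in the frame of slot_end between -0.005 and 0.005 m and z of phone_cracked in the frame of slot_end between -0.004 and 0.005 m and angle between the x axis of phone_cracked and the x axis of dock, either way round below 0.08 rad and value of joint shield_flap above 0.5 rad and contact force between the fingers and shield_flap above 0.3 N), for 0.1 s.
At the end, for the whole second after the job is handed in: The cracked phone lies in the slot, within 5 mm of the stop, 5 mm of the middle line and 0.08 rad of the slot's direction, untouched by the fingers; the flap stands within 0.09 rad of upright, motionless (under 0.06 rad/s), gripped by the fingers with more than 1 N (x of phone_cracked in the frame of slot_end between -0.074 and -0.06 m and y of phone_cracked in the frame of slot_end between -0.005 and 0.005 m and z of phone_cracked in the frame of slot_end between -0.004 and 0.005 m and angle between the x axis of phone_cracked and the x axis of dock, either way round below 0.08 rad and value of joint shield_flap between 1.48 and 1.66 rad and velocity of joint shield_flap between -0.06 and 0.06 rad/s and contact force between the fingers and shield_flap above 1 N and contact force between the fingers and phone_cracked below 0.2 N); the arm keeps its last pose, push and grip.
It fails at once if the flap is let past its balance point by more than 0.35 rad (value of joint shield_flap above 1.92 rad).
It fails at once if another thing on the bench is shifted by more than 30 mm (distance of any of phone_frame, solder_spool, flux_tub, ipa_bottle, paste_tub, driver_red, tweezers_fine from where it was at the start of the episode above 0.03 m).
It also fails if it takes over 58 s, if anything falls off the work surface, if the arm or the gripper's body presses on something with over 40 N, if the wrist force passes 120 N, or if a joint passes its speed limit or range.

### The arm

A 6-joint arm with a two-finger parallel gripper is mounted at the origin on a cart in front of the work surface, level with it; the furniture and walls round the work are solid. World frame = base frame: x ahead of the robot, y to its left, z up, the work surface at z = 0. Lengths are in m, angles in rad, forces in N, time in s.
With the tool pointing down it reaches from about 0.375 to 0.975 m from the base axis. Payload 3.8 kg.
Tool frame: the origin (TCP) lies midway between the tips of the shut fingers; the grasp point (between the pads) lies 19 mm behind it; z points along the fingers, y is the line along which they close (so a half turn about z gives the same grasp; the last joint's range is limited). The gripper opens to 85 mm and grips with 20 to 120 N. Pads are 22 mm wide; open, the fingers measure 114 mm over their backs; the gripper's body (76 mm by 85 mm) begins 54 mm behind the grasp point. The pads swing forward as they close: fully open they stand 13 mm farther back than shut.
Start: joints at [-1.302, 0.264, 1.604, -0, 1.274, -0.037], TCP at [0.203, -0.644, 0.231] pointing down, gripper open.
Joint ranges: [-2.63, 2.63], [-0.94, 2.18], [0.31, 2.57], [-1.31, 4.45], [0, 2.66], [-2.55, 2.55]. Speed limits (rad/s): [2.57, 2.57, 3.14, 3.14, 3.14, 3.14].

### API

Orientations are given as a rotation vector (axis times angle).
In Python, from workcell import bot, read_camera, camera_info, ticket gives the robot as it stands.
- The arm moves only by the tool servo_tool, never from a script. Its argument "targets" is a list of rows, each an object of numbers: "hand": the closure, from -1 (fully open) to 1 (shut); "x", "y", "z": the shift along the tool's x, y, z as a fraction of full scale; "roll": the turn about the tool's z as a fraction of full scale. In form: [{"hand": .., "x": .., "y": .., "z": .., "roll": ..}, ...]. A call has 1 to 10 rows; each row is the pose to reach, as a shift and turn from the pose commanded when the call began, along the tool's axes at that moment, turning the shorter way round; what a row does not reach only later rows make up. Full scale, the value 1, is 50 cm for a shift and 180 degrees for a turn. A row lasts 1/12 s, in which the tool goes at most 41.7 mm and 7.16 degrees, less where a joint would pass 70% of its speed; a pose out of reach is approached as far as the arm can. A call with a number of a shift or a turn outside -1 to 1 is refused whole. A call with a gripper value outside its range is refused whole. The fingers move at their own pace and stop on an object; "grip_force" is the grip in N (left out, the last holds). Time passes only in rows, so rows that repeat a pose let the fingers close. It gives the time, the measured TCP pose, the force, the opening and the grip force at its end, in the units of the state.
- bot.read_state(): the state, without advancing time (a new reading comes with each control period).
- read_camera(name): name is "scene" or "top" or "wrist"; returns the picture (384x512x3 uint8, red, green, blue); there is no depth.
- camera_info(name): a dict with "fx", "fy", "cx", "cy" (pixels), "eye" and "orientation" of the camera in the world; the wrist camera has in their place "T_tool_cam" (4x4, takes a point from camera to tool coordinates, whose origin is the TCP and whose axes are the flange's). Camera axes: x right, y down, z forward; pixel columns grow to the right and rows downward; lengths in m; the calibration is good to about 2 mm. A picture is of the moment at which its call begins: read the wrist's pose just before it. camera_info takes no time and is no camera call.
- ticket.finish_job(): hands the job in; it is judged then, once.
The state is a dict: "time": time; "q": joint angles; "joint_vel": joint speeds; "joint_torque": joint torques, N m; "tool_pos": TCP position; "tcp_rot": TCP orientation; "wrist_force": force on the tool from outside, world axes, zero at the start; "torque": the same for the moment, N m; "width": opening from 0.0 (shut) to 1.0 (fully open); "grip_force": force on a finger pad.
Only numpy, scipy, OpenCV 4.12 (cv2) and the standard library are available. Lean on these libraries where they do the work, as an engineer would, in place of code of your own. Each camera call takes 0.05 s, during which the arm holds its last target. There are 200 camera calls.

## Working session

There is one attempt and no reset: what is moved stays moved. The work goes in short steps, Python scripts to look and compute and a tool call to move; the robot and the scene stay as the last step left them, time stands still between calls to the robot, and variables do not carry over. Pictures are saved under pics/ and viewed, at most 10 in all, crops included, and the job is handed in when it is done.

Besides the shell and the picture viewer there is one more tool, called after "Request:" as name([rows], argument=value, ...), one row to a line, values as JSON. servo_tool: Moves the arm, as the interface text tells. Its arguments: {"type":"object","properties":{"targets":{"type":"array"},"grip_force":{"type":"number"}},"required":["targets"]}

```bash
mkdir -p pics; ls
python3 - <<'E'
from workcell import bot, read_camera, camera_info
import cv2
s=bot.read_state(); print(s)
for n in("scene","top","wrist"):
    im=read_camera(n); cv2.imwrite(f"pics/{n}0.png",im[:,:,::-1]); print(n,camera_info(n))
    if n!="wrist":cv2.imwrite(f"pics/{n}0b.png",cv2.resize(im[:,:,::-1],(800,600),interpolation=cv2.INTER_CUBIC))
E
```

```text
pics
{'time': 0.0, 'q': array([-1.30191509e+00,  2.64755321e-01,  1.60541638e+00, -5.33782014e-06,
        1.27370560e+00, -3.68910840e-02]), 'joint_vel': array([-0.00071796,  0.00045264, -0.00090971, -0.00031971, -0.00045847,
       -0.0001377 ]), 'joint_torque': array([ 3.20944513e-03, -5.15108728e+01, -3.67313755e+01,  3.22911183e-04,
        1.26979940e-02,  2.30150427e-06]), 'tool_pos': array([ 0.20299671, -0.64296104,  0.2299377 ]), 'tcp_rot': array([-3.10270540e+00, -4.78094020e-01,  4.22994513e-04]), 'wrist_force': array([ 0.8125498 , -0.637211  ,  0.58156646]), 'torque': array([ 0.05605043, -0.00242906, -0.01455969]), 'grip_force': 0.0, 'width': 0.9990595572913727}
scene {'fx': 463.2362702111916, 'fy': 463.2362702111916, 'cx': 253.2032382160788, 'cy': 193.00842936448575, 'eye': array([ 0.02241734, -1.00585063,  0.90422874]), 'orientation': array([-2.18980389,  0.52268815, -0.26616804])}
top {'fx': 376.27752778208526, 'fy': 376.27752778208526, 'cx': 256.1250230875384, 'cy': 189.69210798971267, 'eye': array([ 0.35588442, -0.04255057,  1.48713038]), 'orientation': array([-2.13321766,  2.1727636 , -0.11007068])}
wrist {'fx': 317.9268887154859, 'fy': 317.9268887154859, 'cx': 264.84193712423763, 'cy': 193.70579145763045, 'T_tool_cam': array([[-8.49005783e-04, -9.44531135e-01, -3.28420787e-01,
         8.34902273e-02],
       [ 9.99999611e-01, -7.23452559e-04, -5.04480811e-04,
         1.03818041e-03],
       [ 2.38900974e-04, -3.28421088e-01,  9.44531382e-01,
        -1.43230316e-01],
       [ 0.00000000e+00,  0.00000000e+00,  0.00000000e+00,
         1.00000000e+00]])}
```

View pics/top0b.png

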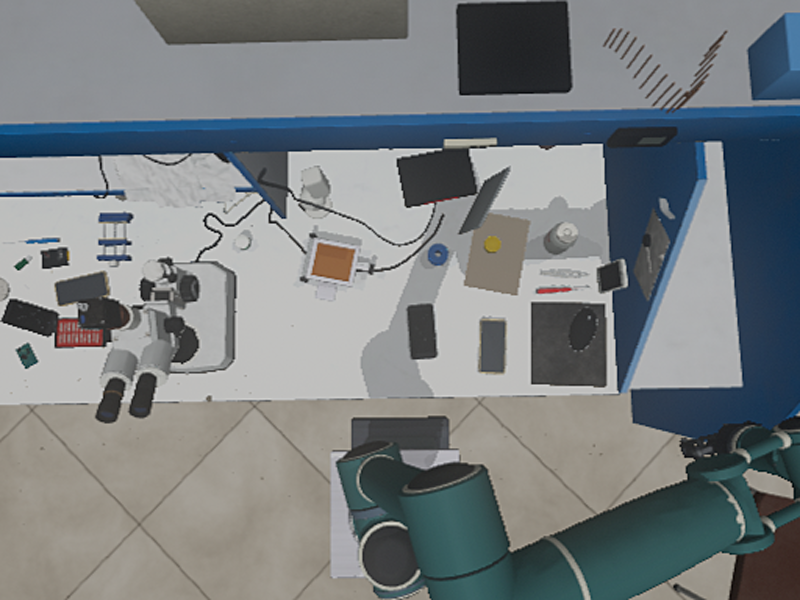

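View pics/scene0b.png

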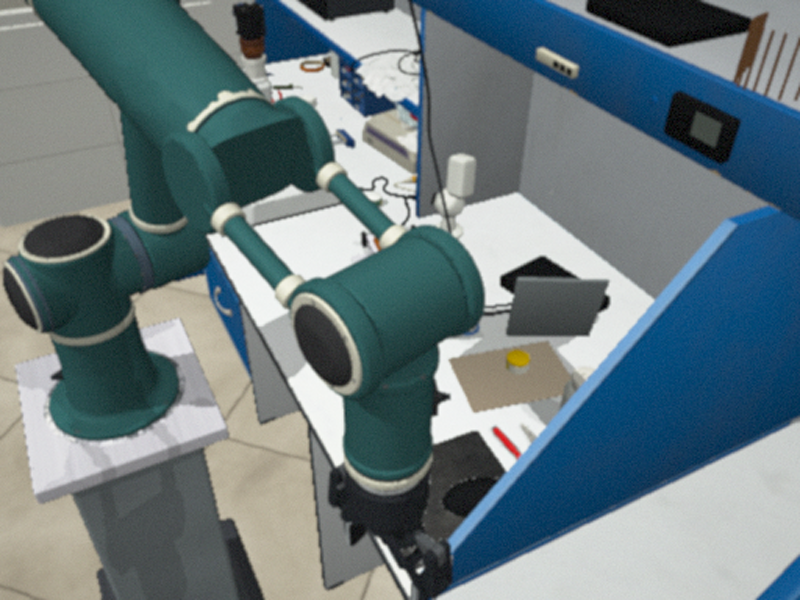

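```bash
cat > h.py <<'E'
import numpy as np, cv2
from scipy.spatial.transform import Rotation as R
from workcell import bot, read_camera, camera_info, ticket
def campose(n,st=None):
    c=camera_info(n)
    if n=="wrist":
        st=st or bot.read_state(); T=np.eye(4); T[:3,:3]=R.from_rotvec(st["tcp_rot"]).as_matrix(); T[:3,3]=st["tool_pos"]
        T=T@c["T_tool_cam"]; return c,T[:3,3],T[:3,:3]
    return c,np.array(c["eye"]),R.from_rotvec(c["orientation"]).as_matrix()
def ray(n,uv,z,st=None):
    c,e,M=campose(n,st)
    d=M@np.array([(uv[0]-c["cx"])/c["fx"],(uv[1]-c["cy"])/c["fy"],1]); return e+d*(z-e[2])/d[2]
def proj(n,p,st=None):
    c,e,M=campose(n,st); q=M.T@(np.array(p)-e); return np.array([c["fx"]*q[0]/q[2]+c["cx"],c["fy"]*q[1]/q[2]+c["cy"]])
def snap(n,f,crop=None,k=1):
    import json
    st=bot.read_state(); im=read_camera(n)[:,:,::-1]
    cv2.imwrite(f"pics/{f}_raw.png",im)
    json.dump({a:list(map(float,st[a])) for a in("tool_pos","tcp_rot")},open(f"pics/{f}.json","w"))
    if crop: x0,y0,x1,y1=crop; im=im[y0:y1,x0:x1]
    cv2.imwrite(f"pics/{f}.png",cv2.resize(im,None,fx=k,fy=k,interpolation=cv2.INTER_CUBIC)); return st
def totool(p,rot=None):
    "world point -> shift in tool axes /0.5"
    st=bot.read_state(); return R.from_rotvec(st["tcp_rot"]).inv().apply(np.array(p)-st["tool_pos"])/0.5
E
python3 - <<'E'
from h import *
k=.64
for nm,p,z in(("dock",(333,262),.03),("apron",(325,293),.005),("roller",(372,268),.03),("phone",(422,332),.008),("gold",(492,346),.008),("spool",(437,254),.03),("bottle",(563,235),.1)):
    print(nm,ray("top",(p[0]*k,p[1]*k),z).round(3))
print(R.from_rotvec(bot.read_state()["tcp_rot"]).as_matrix().round(3))
im=cv2.imread("pics/top0.png")[140:260,180:340]
cv2.imwrite("pics/topc.png",cv2.resize(im,None,fx=5,fy=5,interpolation=cv2.INTER_CUBIC))
print(totool([.42,-.10,.30]))
E
```

```text
dock [0.619 0.147 0.03 ]
apron [0.544 0.171 0.005]
roller [0.602 0.049 0.03 ]
phone [ 0.44  -0.074  0.008]
gold [ 0.402 -0.248  0.008]
spool [ 0.634 -0.115  0.03 ]
bottle [ 0.661 -0.414  0.1  ]
[[ 0.954  0.301 -0.   ]
 [ 0.301 -0.954  0.002]
 [ 0.    -0.002 -1.   ]]
[ 0.74072511 -0.90552166 -0.13784073]
```

View pics/topc.png

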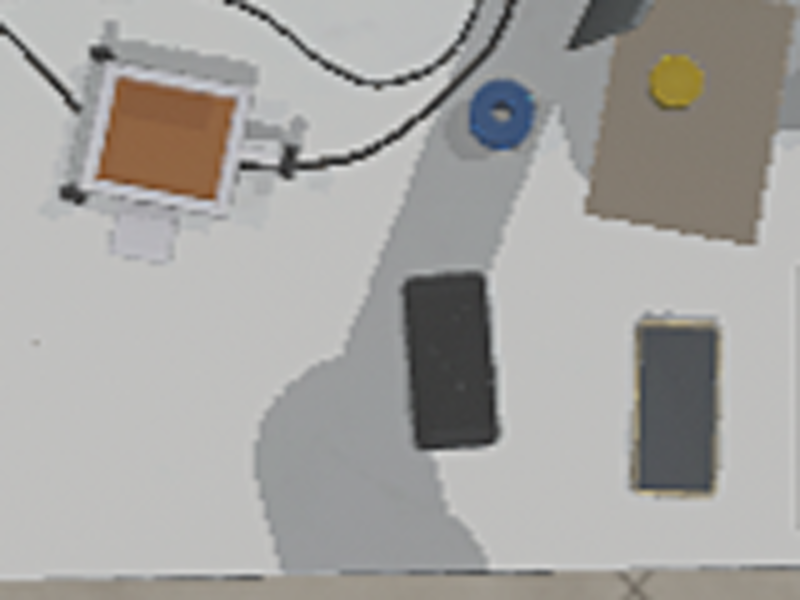

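Request:
servo_tool([
  {"hand": -1, "x": 0.031, "y": -0.43, "z": -0.24, "roll": 0.097},
  {"hand": -1, "x": 0.031, "y": -0.43, "z": -0.24, "roll": 0.097},
  {"hand": -1, "x": 0.031, "y": -0.43, "z": -0.24, "roll": 0.097},
  {"hand": -1, "x": 0.031, "y": -0.43, "z": -0.24, "roll": 0.097},
  {"hand": -1, "x": 0.031, "y": -0.43, "z": -0.24, "roll": 0.097},
  {"hand": -1, "x": 0.031, "y": -0.43, "z": -0.24, "roll": 0.097},
  {"hand": -1, "x": 0.031, "y": -0.43, "z": -0.24, "roll": 0.097},
])

```text
time: 0.73
tool_pos: [0.1528, -0.4311, 0.3566]
tcp_rot: [3.135, 0.003, 0.003]
wrist_force: [0.3, -0.1, 0.6]
width: 0.999
grip_force: 0.0
```

Request:
servo_tool([
  {"hand": -1, "x": 0.534, "y": -0.662, "z": 0.05, "roll": 0},
  {"hand": -1, "x": 0.534, "y": -0.662, "z": 0.05, "roll": 0},
  {"hand": -1, "x": 0.534, "y": -0.662, "z": 0.05, "roll": 0},
  {"hand": -1, "x": 0.534, "y": -0.662, "z": 0.05, "roll": 0},
  {"hand": -1, "x": 0.534, "y": -0.662, "z": 0.05, "roll": 0},
  {"hand": -1, "x": 0.534, "y": -0.662, "z": 0.05, "roll": 0},
  {"hand": -1, "x": 0.534, "y": -0.662, "z": 0.05, "roll": 0},
  {"hand": -1, "x": 0.534, "y": -0.662, "z": 0.05, "roll": 0},
  {"hand": -1, "x": 0.534, "y": -0.662, "z": 0.05, "roll": 0},
  {"hand": -1, "x": 0.534, "y": -0.662, "z": 0.05, "roll": 0},
])

```text
time: 1.57
tool_pos: [0.4151, -0.1081, 0.3263]
tcp_rot: [3.141, 0.002, 0.0]
wrist_force: [0.4, -0.7, -0.6]
width: 0.996
grip_force: 0.0
```

```bash
python3 -c "
from h import *
print(bot.read_state()['tool_pos'],totool([.58,.06,.31]))"
```

```text
[ 0.41512473 -0.10806273  0.32631853] [ 0.33017778 -0.3357057   0.03263792]
```

Request:
servo_tool([
  {"hand": -1, "x": 0.33, "y": -0.33, "z": 0.03, "roll": 0},
  {"hand": -1, "x": 0.33, "y": -0.33, "z": 0.03, "roll": 0},
  {"hand": -1, "x": 0.33, "y": -0.33, "z": 0.03, "roll": 0},
  {"hand": -1, "x": 0.33, "y": -0.33, "z": 0.03, "roll": 0},
  {"hand": -1, "x": 0.33, "y": -0.33, "z": 0.03, "roll": 0},
  {"hand": -1, "x": 0.33, "y": -0.33, "z": 0.03, "roll": 0},
  {"hand": -1, "x": 0.33, "y": -0.33, "z": 0.03, "roll": 0},
  {"hand": -1, "x": 0.33, "y": -0.33, "z": 0.03, "roll": 0},
])

```text
time: 2.23
tool_pos: [0.5793, 0.0562, 0.31]
tcp_rot: [3.141, 0.005, -0.005]
wrist_force: [-0.4, -0.4, 0.1]
width: 0.999
grip_force: 0.0
```

```bash
python3 -c "
from h import *
st=snap('wrist','w1',k=1.5);print(st['tool_pos'])
for p in([.62,.147,.02],[.44,-.074,0],[.6,.05,.03]):print(proj('wrist',p,st))"
```

```text
[0.57928851 0.05621131 0.3099965 ]
[195.66713891 116.61834198]
[346.31148227 232.49470334]
[268.57988198 133.07809883]
```

View pics/w1.png

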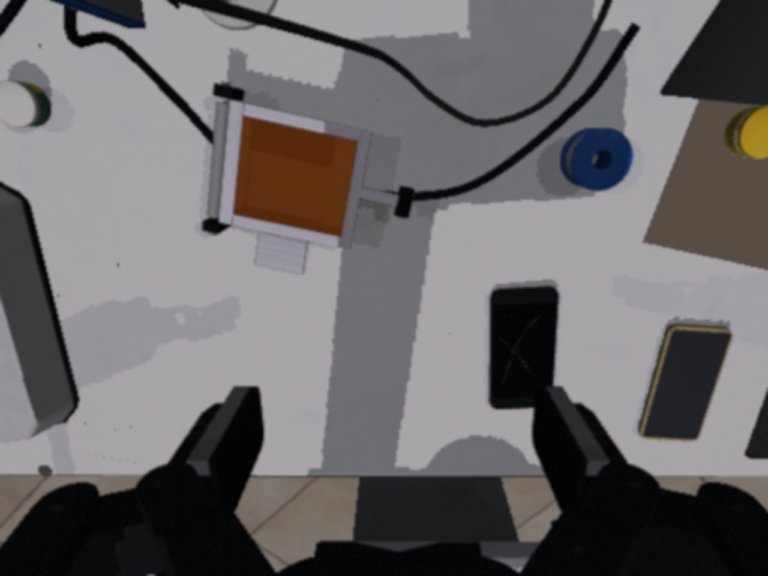

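```bash
python3 -c "
from h import *
import json
im=cv2.imread('pics/w1_raw.png'); st=json.load(open('pics/w1.json'))
c=im[50:190,135:285]; cv2.imwrite('pics/w1d.png',cv2.resize(c,None,fx=4,fy=4,interpolation=cv2.INTER_CUBIC))
g=im.max(2)[180:282,315:385]; m=(g<60).astype('uint8')
n,l,s,_=cv2.connectedComponentsWithStats(m); i=1+s[1:,4].argmax()
cs=cv2.findContours((l==i).astype('uint8'),0,2)[0][0].reshape(-1,2)+[315,180]; print(s[i])
w=np.array([ray('wrist',p,.006,st)[:2] for p in cs]).astype('float32'); print(cv2.minAreaRect(w))
"
```

```text
[  12   11   58   91 3853]
((0.4315361976623535, -0.08999691903591156), (0.16060549020767212, 0.09380274266004562), 3.850813627243042)
```

View pics/w1d.png

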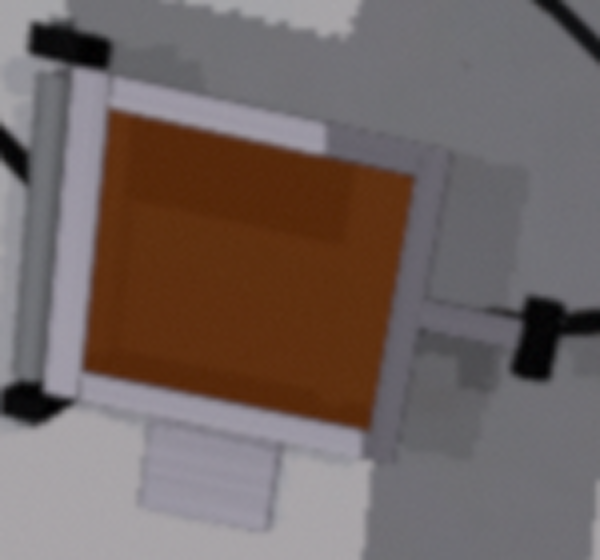

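```bash
cat > dock.py <<'E'
from h import *
import json
from scipy.optimize import least_squares
st=json.load(open('pics/w1.json'))
P=[((139,507),(-.095,.024,.005)),((270,530),(-.095,-.024,.005)),((540,335),(0,-.105,.033)),((452,150),(.052,-.066,.031)),((392,462),(-.052,-.066,.031))]
def w(v,p): c,s=np.cos(v[2]),np.sin(v[2]); return [v[0]+c*p[0]-s*p[1],v[1]+s*p[0]+c*p[1],p[2]]
def f(v): return np.concatenate([proj('wrist',w(v,p),st)-np.array(q)/4-[135,50] for q,p in P])
r=least_squares(f,[.62,.147,-.17]); v=r.x
if __name__=="__main__":
    print(v.round(4)); print(f(v).reshape(-1,2).round(2))
    for n,p in(("mouth",(-.05,0,.005)),("home",(-.054,0,.005)),("roller",(0,-.105,.029)),("hinge",(0,.058,.029))):print(n,np.round(w(v,p),4))
    print(totool([.47,-.07,.20]))
E
python3 dock.py
```

```text
[ 0.6205  0.1514 -0.206 ]
[[-0.1  -0.11]
 [-0.37  0.61]
 [-0.32  0.4 ]
 [ 0.12 -0.71]
 [ 0.64 -0.03]]
mouth [0.5716 0.1616 0.005 ]
home [0.5677 0.1624 0.005 ]
roller [0.5991 0.0486 0.029 ]
hinge [0.6324 0.2081 0.029 ]
[-0.21741809  0.2499629   0.2217455 ]
```

Request:
servo_tool([
  {"hand": -1, "x": -0.14, "y": 0.27, "z": 0.18, "roll": 0},
  {"hand": -1, "x": -0.14, "y": 0.27, "z": 0.18, "roll": 0},
  {"hand": -1, "x": -0.14, "y": 0.27, "z": 0.18, "roll": 0},
  {"hand": -1, "x": -0.14, "y": 0.27, "z": 0.18, "roll": 0},
  {"hand": -1, "x": -0.14, "y": 0.27, "z": 0.18, "roll": 0},
  {"hand": -1, "x": -0.14, "y": 0.27, "z": 0.18, "roll": 0},
])

```text
time: 2.78
tool_pos: [0.5054, -0.0824, 0.2197]
tcp_rot: [-3.141, 0.007, 0.007]
wrist_force: [0.3, 0.3, 0.8]
width: 1.002
grip_force: 0.0
```

```bash
python3 -c "
from h import *
st=snap('wrist','w2',k=1.5)
im=cv2.imread('pics/w2_raw.png')
m=(im.max(2)<60).astype('uint8'); n,l,s,c=cv2.connectedComponentsWithStats(m)
for i in range(1,n):
  if s[i,4]>2000:
    print(s[i]); cs=cv2.findContours((l==i).astype('uint8'),0,2)[0][0].reshape(-1,2)
    w=np.array([ray('wrist',p,.007,st)[:2] for p in cs]).astype('float32'); print(cv2.minAreaRect(w))
"
```

```text
[ 456  152   56  152 5292]
((0.40204134583473206, -0.353654146194458), (0.2148153930902481, 0.07145347446203232), 14.149032592773438)
[ 227  155   61  107 5738]
((0.4420226216316223, -0.07556811720132828), (0.13725394010543823, 0.0665842667222023), 3.25197696685791)
[    0   193   512   191 36485]
((0.31434983015060425, -0.06822451949119568), (0.767065167427063, 0.3021095097064972), 89.75275421142578)
```

View pics/w2.png

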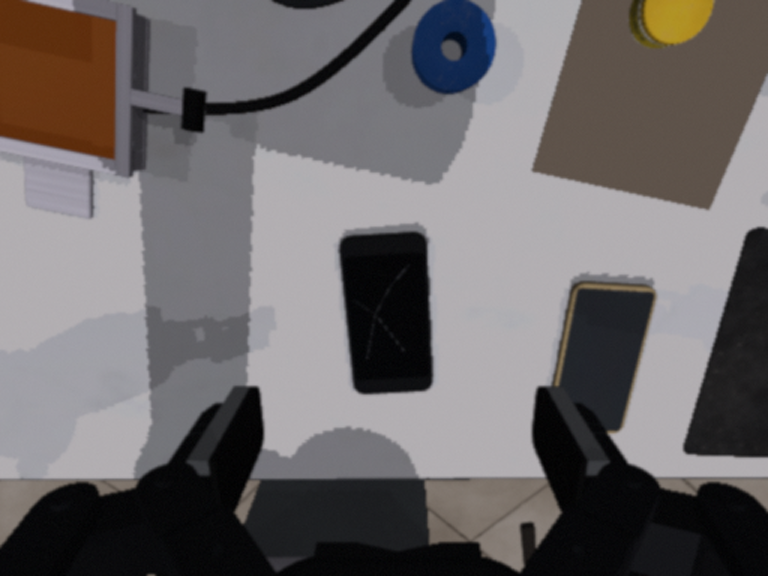

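```bash
cat >> h.py <<'E'
def go(p,yaw):
    st=bot.read_state(); M=R.from_rotvec(st["tcp_rot"]).as_matrix(); y0=np.arctan2(M[1,0],M[0,0])
    print(p,"->",totool(p).round(4),"roll",round((y0-yaw)/np.pi,4),"tilt",M[:2,2].round(4))
E
python3 -c "
from h import *
go([.417,-.077,.06],.057)
go([.417,-.077,-.005],.057)"
```

```text
[0.417, -0.077, 0.06] -> [-0.181  -0.0076  0.3232] roll -0.0191 tilt [-0.0007  0.0006]
[0.417, -0.077, -0.005] -> [-0.1809 -0.0075  0.4532] roll -0.0191 tilt [-0.0007  0.0006]
```

Request:
servo_tool([
  {"hand": -1, "x": -0.181, "y": -0.008, "z": 0.25, "roll": -0.019},
  {"hand": -1, "x": -0.181, "y": -0.008, "z": 0.32, "roll": -0.019},
  {"hand": -1, "x": -0.181, "y": -0.008, "z": 0.38, "roll": -0.019},
  {"hand": -1, "x": -0.181, "y": -0.008, "z": 0.38, "roll": -0.019},
  {"hand": -1, "x": -0.181, "y": -0.008, "z": 0.38, "roll": -0.019},
  {"hand": -1, "x": -0.181, "y": -0.008, "z": 0.41, "roll": -0.019},
  {"hand": -1, "x": -0.181, "y": -0.008, "z": 0.44, "roll": -0.019},
  {"hand": -1, "x": -0.181, "y": -0.008, "z": 0.453, "roll": -0.019},
  {"hand": -1, "x": -0.181, "y": -0.008, "z": 0.453, "roll": -0.019},
  {"hand": -1, "x": -0.181, "y": -0.008, "z": 0.453, "roll": -0.019},
])

```text
time: 3.67
tool_pos: [0.4206, -0.0759, -0.0034]
tcp_rot: [3.14, 0.096, 0.004]
wrist_force: [1.0, 0.2, 0.9]
width: 0.998
grip_force: 0.0
```

Request:
servo_tool([
  {"hand": 1, "x": 0, "y": 0, "z": 0, "roll": 0},
  {"hand": 1, "x": 0, "y": 0, "z": 0, "roll": 0},
  {"hand": 1, "x": 0, "y": 0, "z": 0, "roll": 0},
  {"hand": 1, "x": 0, "y": 0, "z": 0, "roll": 0},
  {"hand": 1, "x": 0, "y": 0, "z": 0, "roll": 0},
  {"hand": 1, "x": 0, "y": 0, "z": 0, "roll": 0},
], grip_force=40)

```text
time: 4.17
tool_pos: [0.4207, -0.0762, -0.0025]
tcp_rot: [3.14, 0.095, 0.006]
wrist_force: [-1.5, 0.6, 6.9]
width: 0.775
grip_force: 42.6
```

Request:
servo_tool([
  {"hand": 1, "x": 0, "y": 0, "z": -0.02, "roll": 0},
  {"hand": 1, "x": 0, "y": 0, "z": -0.05, "roll": 0},
  {"hand": 1, "x": 0, "y": 0, "z": -0.09, "roll": 0},
  {"hand": 1, "x": 0, "y": 0, "z": -0.13, "roll": 0},
  {"hand": 1, "x": 0, "y": 0, "z": -0.13, "roll": 0},
])

```text
time: 4.58
tool_pos: [0.4223, -0.0769, 0.0651]
tcp_rot: [3.138, 0.095, 0.013]
wrist_force: [1.6, -0.0, -0.6]
width: 0.775
grip_force: 45.4
```

```bash
python3 -c "
from h import *
import dock
v=dock.v; s=bot.read_state(); print(s['tool_pos'],s['wrist_force'],s['grip_force'],s['width'])
for x,z in((-.155,.06),(-.120,.015)):
  p=dock.w(v,(x,0,z)); go(np.round(p,4),v[2])
snap('wrist','w3',k=1.5)
"
```

```text
[ 0.42228026 -0.07685024  0.06507792] [ 1.6267527  -0.01070187 -0.60168229] 45.414472818374634 0.7751524902419202
[0.4687 0.1831 0.06  ] -> [ 0.1241 -0.5133  0.0099] roll 0.0849 tilt [ 0.0085 -0.0021]
[0.503 0.176 0.015] -> [ 0.191  -0.4952  0.1005] roll 0.0849 tilt [ 0.0085 -0.0021]
```

View pics/w3.png

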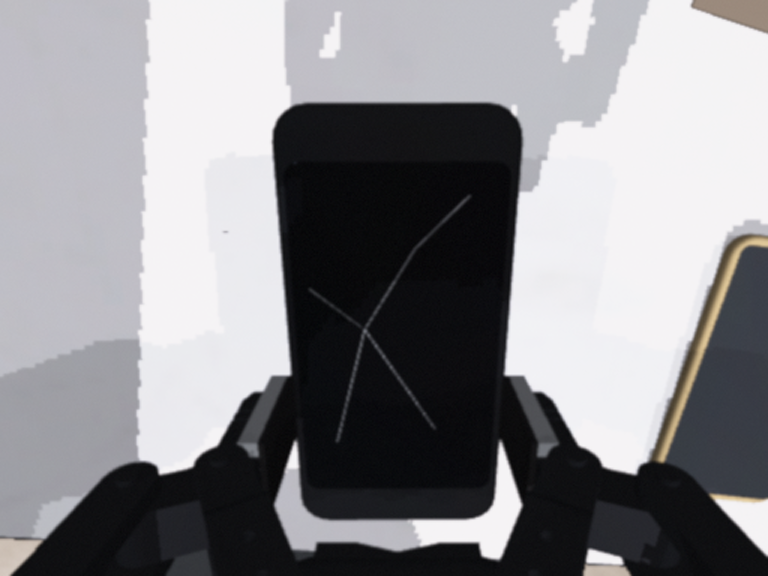

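Request:
servo_tool([
  {"hand": 1, "x": 0.02, "y": -0.06, "z": 0.01, "roll": 0.01},
  {"hand": 1, "x": 0.035, "y": -0.13, "z": 0.01, "roll": 0.025},
  {"hand": 1, "x": 0.05, "y": -0.2, "z": 0.01, "roll": 0.04},
  {"hand": 1, "x": 0.065, "y": -0.27, "z": 0.01, "roll": 0.055},
  {"hand": 1, "x": 0.08, "y": -0.34, "z": 0.01, "roll": 0.07},
  {"hand": 1, "x": 0.1, "y": -0.41, "z": 0.01, "roll": 0.08},
  {"hand": 1, "x": 0.11, "y": -0.47, "z": 0.01, "roll": 0.085},
  {"hand": 1, "x": 0.124, "y": -0.513, "z": 0.01, "roll": 0.085},
  {"hand": 1, "x": 0.124, "y": -0.513, "z": 0.01, "roll": 0.085},
  {"hand": 1, "x": 0.124, "y": -0.513, "z": 0.01, "roll": 0.085},
])

```text
time: 5.47
tool_pos: [0.4642, 0.1846, 0.0544]
tcp_rot: [3.124, -0.319, -0.002]
wrist_force: [-0.1, -0.1, -1.2]
width: 0.775
grip_force: 45.5
```

```bash
python3 -c "
from h import *
import dock
v=dock.v; s=bot.read_state(); print(s['tool_pos'])
for x,z in((-.150,.006),(-.135,.006)):
  p=dock.w(v,(x,0,z)); go(np.round(p,4),v[2])
snap('wrist','w4',k=1.5)
for p in((-.095,.024,.005),(-.095,-.024,.005),(-.05,.024,.005),(-.05,-.024,.005)): print(proj('wrist',dock.w(v,p))*1.5)
"
```

```text
[0.4641839  0.18461602 0.05439124]
[0.474  0.1819 0.006 ] -> [0.0205 0.0013 0.0968] roll 0.0008 tilt [-0.0015 -0.0007]
[0.4887 0.1788 0.006 ] -> [0.0505 0.0014 0.0967] roll 0.0008 tilt [-0.0015 -0.0007]
[331.53476749 174.96123088]
[453.39288169 174.96974578]
[325.90634231  47.91430578]
[458.23781803  47.96075434]
```

View pics/w4.png

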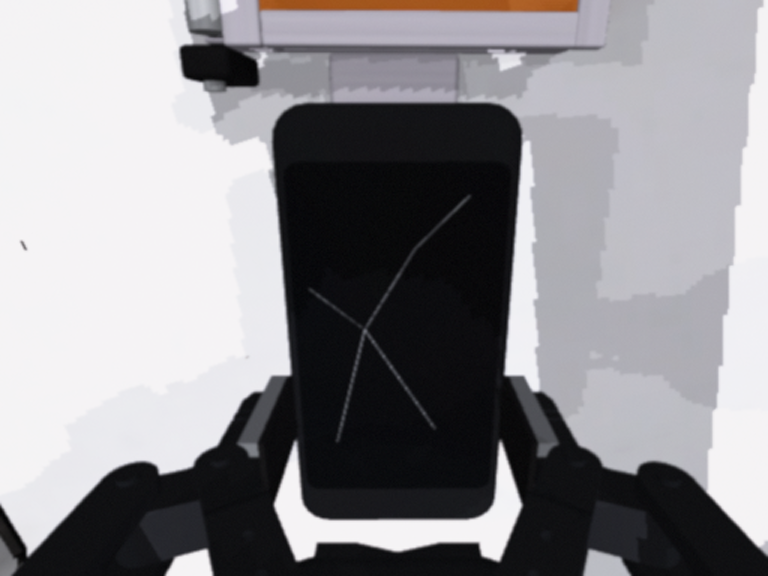

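Request:
servo_tool([
  {"hand": 1, "x": 0.01, "y": -0.002, "z": 0.03, "roll": 0},
  {"hand": 1, "x": 0.02, "y": -0.002, "z": 0.06, "roll": 0},
  {"hand": 1, "x": 0.02, "y": -0.002, "z": 0.08, "roll": 0},
  {"hand": 1, "x": 0.02, "y": -0.002, "z": 0.09, "roll": 0},
  {"hand": 1, "x": 0.02, "y": -0.002, "z": 0.096, "roll": 0},
  {"hand": 1, "x": 0.02, "y": -0.002, "z": 0.096, "roll": 0},
  {"hand": 1, "x": 0.02, "y": -0.002, "z": 0.096, "roll": 0},
])

```text
time: 6.1
tool_pos: [0.4748, 0.1825, 0.0075]
tcp_rot: [3.125, -0.324, -0.0]
wrist_force: [0.2, -0.4, -1.6]
width: 0.776
grip_force: 45.5
```

```bash
python3 -c "
from h import *
import dock
v=dock.v; s=bot.read_state(); print(s['tool_pos'],s['wrist_force'],s['torque'])
for x,z in((-.135,.006),(-.0753,.006)):
  p=dock.w(v,(x,0,z)); go(np.round(p,4),v[2])
"
```

```text
[0.47475351 0.18247686 0.00749044] [ 0.21707019 -0.37494855 -1.6278655 ] [-0.01152966  0.04301063 -0.00998418]
[0.4887 0.1788 0.006 ] -> [0.0288 0.0015 0.003 ] roll -0.0002 tilt [-0.0001 -0.    ]
[0.5471 0.1666 0.006 ] -> [0.1481 0.0014 0.003 ] roll -0.0002 tilt [-0.0001 -0.    ]
```

Request:
servo_tool([
  {"hand": 1, "x": 0, "y": 0, "z": 0.003, "roll": 0},
  {"hand": 1, "x": 0, "y": 0, "z": 0.006, "roll": 0},
  {"hand": 1, "x": 0.015, "y": 0, "z": 0.006, "roll": 0},
  {"hand": 1, "x": 0.03, "y": 0, "z": 0.006, "roll": 0},
  {"hand": 1, "x": 0.045, "y": 0, "z": 0.006, "roll": 0},
  {"hand": 1, "x": 0.06, "y": 0, "z": 0.006, "roll": 0},
  {"hand": 1, "x": 0.06, "y": 0, "z": 0.006, "roll": 0},
])

```text
time: 6.68
tool_pos: [0.507, 0.1766, 0.005]
tcp_rot: [-3.124, 0.324, -0.004]
wrist_force: [0.2, -0.3, -1.3]
width: 0.775
grip_force: 45.5
```

Request:
servo_tool([
  {"hand": 1, "x": 0.012, "y": 0, "z": 0, "roll": 0},
  {"hand": 1, "x": 0.024, "y": 0, "z": 0, "roll": 0},
  {"hand": 1, "x": 0.036, "y": 0, "z": 0, "roll": 0},
  {"hand": 1, "x": 0.048, "y": 0, "z": 0, "roll": 0},
  {"hand": 1, "x": 0.06, "y": 0, "z": 0, "roll": 0},
  {"hand": 1, "x": 0.066, "y": 0, "z": 0, "roll": 0},
  {"hand": 1, "x": 0.066, "y": 0, "z": 0, "roll": 0},
])

```text
time: 7.27
tool_pos: [0.5376, 0.1698, 0.0045]
tcp_rot: [-3.125, 0.324, -0.001]
wrist_force: [-0.5, 1.1, -2.4]
width: 0.775
grip_force: 45.5
```

Request:
servo_tool([
  {"hand": 1, "x": 0.004, "y": 0, "z": 0, "roll": 0},
  {"hand": 1, "x": 0.008, "y": 0, "z": 0, "roll": 0},
  {"hand": 1, "x": 0.012, "y": 0, "z": 0, "roll": 0},
  {"hand": 1, "x": 0.016, "y": 0, "z": 0, "roll": 0},
  {"hand": 1, "x": 0.018, "y": 0, "z": 0, "roll": 0},
  {"hand": 1, "x": 0.018, "y": 0, "z": 0, "roll": 0},
])

```text
time: 7.77
tool_pos: [0.5456, 0.168, 0.0044]
tcp_rot: [-3.125, 0.323, -0.001]
wrist_force: [0.6, 0.1, -1.4]
width: 0.773
grip_force: 45.5
```

Request:
servo_tool([
  {"hand": 1, "x": 0.003, "y": 0, "z": 0, "roll": 0},
  {"hand": 1, "x": 0.005, "y": 0, "z": 0, "roll": 0},
  {"hand": 1, "x": 0.007, "y": 0, "z": 0, "roll": 0},
  {"hand": 1, "x": 0.007, "y": 0, "z": 0, "roll": 0},
])

```text
time: 8.1
tool_pos: [0.5467, 0.1676, 0.0035]
tcp_rot: [3.125, -0.324, -0.006]
wrist_force: [-3.9, 2.6, -1.0]
width: 0.773
grip_force: 45.6
```

Request:
servo_tool([
  {"hand": 1, "x": 0.002, "y": 0, "z": 0, "roll": 0},
  {"hand": 1, "x": 0.004, "y": 0, "z": 0, "roll": 0},
  {"hand": 1, "x": 0.004, "y": 0, "z": 0, "roll": 0},
])

```text
time: 8.35
tool_pos: [0.5467, 0.1676, 0.0029]
tcp_rot: [3.124, -0.324, -0.012]
wrist_force: [-8.3, 5.3, 1.5]
width: 0.771
grip_force: 45.6
```

```bash
python3 -c "
from h import *
import dock
s=bot.read_state(); v=dock.v
d=s['tool_pos'][:2]-v[:2]; c,n=np.cos(v[2]),np.sin(v[2]); print('tool in dock',c*d[0]+n*d[1],-n*d[0]+c*d[1], s['wrist_force'])
snap('wrist','w5',k=1.5)
for p in((-.05,.04,.005),(-.05,-.04,.005),(-.095,.024,.005)): print(proj('wrist',dock.w(v,p))*1.5)
"
```

```text
tool in dock -0.07587156784233787 0.0008540184581414638 [-8.26933233  5.31733401  1.46365562]
[269.96720396 318.29857891]
[520.50999211 317.85725236]
[327.24959803 436.48743863]
```

View pics/w5.png

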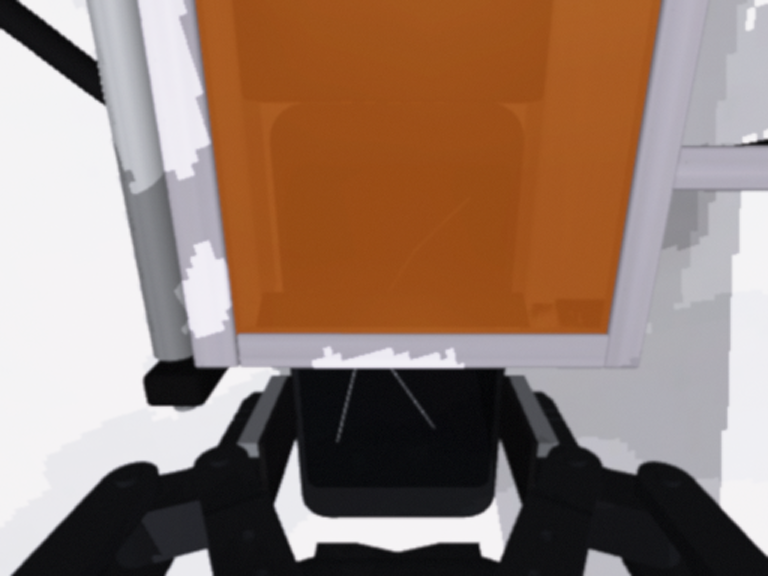

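Request:
servo_tool([
  {"hand": 1, "x": -0.004, "y": 0, "z": 0, "roll": 0},
  {"hand": -1, "x": -0.004, "y": 0, "z": 0, "roll": 0},
  {"hand": -1, "x": -0.004, "y": 0, "z": 0, "roll": 0},
  {"hand": -1, "x": -0.004, "y": 0, "z": 0, "roll": 0},
  {"hand": -1, "x": -0.004, "y": 0, "z": 0, "roll": 0},
  {"hand": -1, "x": -0.004, "y": 0, "z": 0, "roll": 0},
  {"hand": -1, "x": -0.004, "y": 0, "z": 0, "roll": 0},
])

```text
time: 8.98
tool_pos: [0.5493, 0.1672, 0.0046]
tcp_rot: [-3.125, 0.324, -0.001]
wrist_force: [0.6, -0.2, 0.4]
width: 1.0
grip_force: 0.0
```

Request:
servo_tool([
  {"hand": -1, "x": 0, "y": 0, "z": -0.03, "roll": 0},
  {"hand": -1, "x": 0, "y": 0, "z": -0.1, "roll": 0},
  {"hand": -1, "x": 0, "y": 0, "z": -0.18, "roll": 0},
  {"hand": -1, "x": 0, "y": 0, "z": -0.26, "roll": 0},
  {"hand": -1, "x": 0, "y": 0, "z": -0.28, "roll": 0},
  {"hand": -1, "x": 0, "y": 0, "z": -0.28, "roll": 0},
  {"hand": -1, "x": 0, "y": 0, "z": -0.28, "roll": 0},
])

```text
time: 9.57
tool_pos: [0.5494, 0.1674, 0.1452]
tcp_rot: [-3.124, 0.324, -0.003]
wrist_force: [-0.2, 0.0, -0.7]
width: 0.996
grip_force: 0.0
```

```bash
python3 -c "
from h import *
import dock
v=dock.v; s=bot.read_state(); print(s['tool_pos'],s['q'],s['width'])
p=dock.w(v,(0,-.105,.15)); go(np.round(p,4),v[2]+np.pi/2)
snap('wrist','w6',k=1.5)
"
```

```text
[0.54935792 0.16738624 0.14522064] [ 2.52390063e-01  1.42971905e-01  1.91372530e+00 -6.34221941e-06
  1.08262553e+00  2.02959743e+00] 0.9957890142052529
[0.5993 0.0484 0.15  ] -> [ 0.1466  0.2124 -0.0095] roll -0.5001 tilt [0.0022 0.0006]
```

View pics/w6.png

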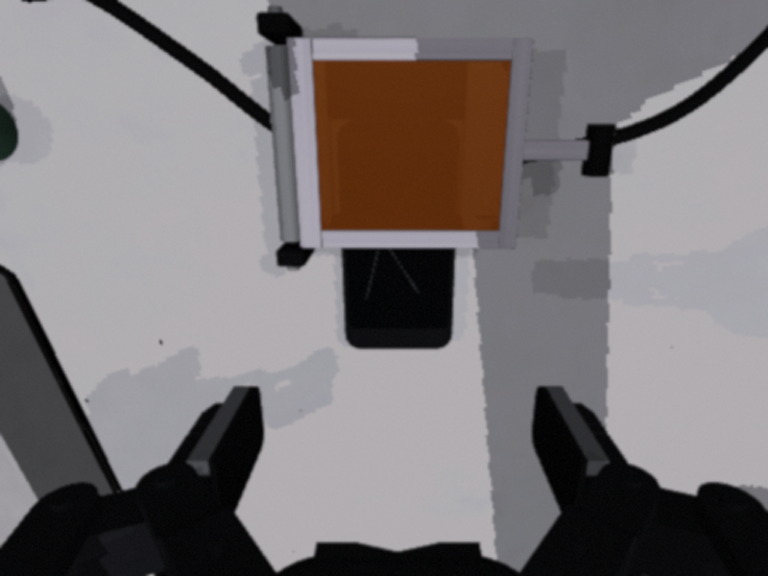

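```bash
python3 -c "
from h import *
import dock,json
from dock import w,v
st=json.load(open('pics/w6.json'))
for n,px,z,d in(('roller',(598,150),.033,(0,-.105,.033)),('TR',(533,39),.031,(.052,-.066,.031)),('BR',(516,248),.031,(-.052,-.066,.031)),('phone rear',(399,348),.013,(-.123,0,.013))):
  print(n,ray('wrist',np.array(px)/1.5,z,st).round(4),np.round(w(v,d),4),(proj('wrist',w(v,d),st)*1.5).round(1))
# dark roller detect
im=cv2.imread('pics/w6_raw.png').max(2)[78:122,385:412]; m=(im<50); ys,xs=np.nonzero(m); print(xs.min()+385,xs.max()+385,ys.min()+78,ys.max()+78)
"
```

```text
roller [0.5984 0.0502 0.033 ] [0.5993 0.0484 0.033 ] [601.4 147.4]
TR [0.6565 0.0765 0.031 ] [0.6582 0.076  0.031 ] [533.7  34.7]
BR [0.555  0.0976 0.031 ] [0.5564 0.0972 0.031 ] [516.3 245.4]
phone rear [0.4998 0.1754 0.013 ] [0.5004 0.1764 0.013 ] [397.3 347.4]
388 411 83 116
```

Request:
servo_tool([
  {"hand": -1, "x": 0.03, "y": 0.04, "z": -0.01, "roll": -0.5},
  {"hand": -1, "x": 0.06, "y": 0.08, "z": -0.01, "roll": -0.5},
  {"hand": -1, "x": 0.09, "y": 0.12, "z": -0.01, "roll": -0.5},
  {"hand": -1, "x": 0.12, "y": 0.16, "z": -0.01, "roll": -0.5},
  {"hand": -1, "x": 0.145, "y": 0.21, "z": -0.01, "roll": -0.5},
  {"hand": -1, "x": 0.145, "y": 0.21, "z": -0.01, "roll": -0.5},
  {"hand": -1, "x": 0.145, "y": 0.21, "z": -0.01, "roll": -0.5},
  {"hand": -1, "x": 0.145, "y": 0.21, "z": -0.01, "roll": -0.5},
  {"hand": -1, "x": 0.145, "y": 0.21, "z": -0.01, "roll": -0.5},
  {"hand": -1, "x": 0.145, "y": 0.21, "z": -0.01, "roll": -0.5},
])

```text
time: 10.45
tool_pos: [0.5961, 0.0493, 0.1458]
tcp_rot: [-2.717, -1.572, 0.008]
wrist_force: [-0.6, 1.1, 0.5]
width: 1.002
grip_force: 0.0
```

```bash
python3 -c "
from h import *
go([.5985,.0497,.10],-.206+np.pi/2)
"
```

```text
[0.5985, 0.0497, 0.1] -> [0.0033 0.0042 0.0916] roll -0.1004 tilt [-0.0058 -0.0002]
```

Request:
servo_tool([
  {"hand": -1, "x": 0.003, "y": 0.004, "z": 0, "roll": -0.1},
  {"hand": -1, "x": 0.003, "y": 0.004, "z": 0, "roll": -0.1},
  {"hand": -1, "x": 0.003, "y": 0.004, "z": 0, "roll": -0.1},
  {"hand": -1, "x": 0.003, "y": 0.004, "z": 0, "roll": -0.1},
  {"hand": -1, "x": 0.003, "y": 0.004, "z": 0, "roll": -0.1},
])

```text
time: 10.87
tool_pos: [0.5991, 0.0499, 0.1467]
tcp_rot: [-2.445, -1.969, 0.006]
wrist_force: [-0.4, -0.5, 0.6]
width: 0.997
grip_force: 0.0
```

```bash
python3 -c "
from h import *
st=snap('wrist','w7',k=1.5)
go([.5985,.0497,.009],-.206+np.pi/2)
print(proj('wrist',[.5985,.0497,.033],st),proj('wrist',[.5985,.0497,.029],st))
im=cv2.imread('pics/w7_raw.png').max(2)
u,v=proj('wrist',[.5985,.0497,.033],st).astype(int)
print(u,v)
for r in range(v-16,v+17,4): print(r,''.join('#' if x<45 else '.' for x in im[r,u-40:u+40]))
"
```

```text
[0.5985, 0.0497, 0.009] -> [-0.0005 -0.0007  0.2764] roll -0.0029 tilt [-0.0036 -0.0002]
[265.66449476 187.18270504] [265.6720366  185.74245114]
265 187
171 ................................................................................
175 ................................................................................
179 ................................................................................
183 ..........................##############################........................
187 ..........................##############################........................
191 ..........................##############################........................
195 ...........................................########.............................
199 .............................................#######............................
203 ..............................................#######...........................
```

Request:
servo_tool([
  {"hand": -1, "x": 0, "y": 0, "z": 0.07, "roll": -0.003},
  {"hand": -1, "x": 0, "y": 0, "z": 0.14, "roll": -0.003},
  {"hand": -1, "x": 0, "y": 0, "z": 0.2, "roll": -0.003},
  {"hand": -1, "x": 0, "y": 0, "z": 0.24, "roll": -0.003},
  {"hand": -1, "x": 0, "y": 0, "z": 0.26, "roll": -0.003},
  {"hand": -1, "x": 0, "y": 0, "z": 0.272, "roll": -0.003},
  {"hand": -1, "x": 0, "y": 0, "z": 0.272, "roll": -0.003},
  {"hand": -1, "x": 0, "y": 0, "z": 0.272, "roll": -0.003},
])

```text
time: 11.58
tool_pos: [0.6016, 0.05, 0.0142]
tcp_rot: [2.435, 1.983, 0.002]
wrist_force: [-0.1, -0.7, 0.5]
width: 1.002
grip_force: 0.0
```

Request:
servo_tool([
  {"hand": 1, "x": 0, "y": 0, "z": 0, "roll": 0},
  {"hand": 1, "x": 0, "y": 0, "z": 0, "roll": 0},
  {"hand": 1, "x": 0, "y": 0, "z": 0, "roll": 0},
  {"hand": 1, "x": 0, "y": 0, "z": 0, "roll": 0},
  {"hand": 1, "x": 0, "y": 0, "z": 0, "roll": 0},
  {"hand": 1, "x": 0, "y": 0, "z": 0, "roll": 0},
  {"hand": 1, "x": 0, "y": 0, "z": 0, "roll": 0},
  {"hand": 1, "x": 0, "y": 0, "z": 0, "roll": 0},
  {"hand": 1, "x": 0, "y": 0, "z": 0, "roll": 0},
  {"hand": 1, "x": 0, "y": 0, "z": 0, "roll": 0},
], grip_force=40)

```text
time: 12.42
tool_pos: [0.5994, 0.0503, 0.0143]
tcp_rot: [-2.434, -1.982, 0.003]
wrist_force: [-5.3, 1.3, 8.8]
width: 0.291
grip_force: 39.1
```

```bash
python3 -c "
from h import *
s=bot.read_state(); print(s['wrist_force'],s['torque'],s['width'],s['tool_pos'])
th=np.arange(0,1.571,.1).tolist()+[1.571]
print([(round(a,1),round(.326*(1-np.cos(a)),3),round(-.326*np.sin(a),3)) for a in th])
"
```

```text
[-5.26139901  1.30458522  8.80338868] [ 0.19078068  1.07123729 -0.09106467] 0.29127601868055786 [0.5993554  0.05030335 0.01430429]
[(0.0, np.float64(0.0), np.float64(-0.0)), (0.1, np.float64(0.002), np.float64(-0.033)), (0.2, np.float64(0.006), np.float64(-0.065)), (0.3, np.float64(0.015), np.float64(-0.096)), (0.4, np.float64(0.026), np.float64(-0.127)), (0.5, np.float64(0.04), np.float64(-0.156)), (0.6, np.float64(0.057), np.float64(-0.184)), (0.7, np.float64(0.077), np.float64(-0.21)), (0.8, np.float64(0.099), np.float64(-0.234)), (0.9, np.float64(0.123), np.float64(-0.255)), (1.0, np.float64(0.15), np.float64(-0.274)), (1.1, np.float64(0.178), np.float64(-0.291)), (1.2, np.float64(0.208), np.float64(-0.304)), (1.3, np.float64(0.239), np.float64(-0.314)), (1.4, np.float64(0.271), np.float64(-0.321)), (1.5, np.float64(0.303), np.float64(-0.325)), (1.6, np.float64(0.326), np.float64(-0.326))]
```

Request:
servo_tool([
  {"hand": 1, "x": 0.0, "y": -0.002, "z": -0.016, "roll": 0},
  {"hand": 1, "x": 0.002, "y": -0.002, "z": -0.033, "roll": 0},
  {"hand": 1, "x": 0.004, "y": -0.002, "z": -0.049, "roll": 0},
  {"hand": 1, "x": 0.006, "y": -0.002, "z": -0.065, "roll": 0},
  {"hand": 1, "x": 0.01, "y": -0.002, "z": -0.081, "roll": 0},
  {"hand": 1, "x": 0.015, "y": -0.002, "z": -0.096, "roll": 0},
  {"hand": 1, "x": 0.02, "y": -0.002, "z": -0.112, "roll": 0},
  {"hand": 1, "x": 0.026, "y": -0.002, "z": -0.127, "roll": 0},
  {"hand": 1, "x": 0.026, "y": -0.002, "z": -0.127, "roll": 0},
])

```text
time: 13.17
tool_pos: [0.6021, 0.0637, 0.0784]
tcp_rot: [-2.435, -1.985, 0.0]
wrist_force: [-2.6, 1.9, -2.6]
width: 0.289
grip_force: 39.7
```

```bash
python3 -c "
from h import *
s=bot.read_state(); print(s['wrist_force'],s['torque'],s['width'],s['tool_pos'])
"
```

```text
[-2.62643091  1.91794141 -2.57354064] [0.07107952 0.38860254 0.04165469] 0.28873348660379916 [0.60211052 0.06366227 0.07838351]
```

Request:
servo_tool([
  {"hand": 1, "x": 0.014, "y": 0, "z": -0.029, "roll": 0},
  {"hand": 1, "x": 0.031, "y": 0, "z": -0.057, "roll": 0},
  {"hand": 1, "x": 0.051, "y": 0, "z": -0.083, "roll": 0},
  {"hand": 1, "x": 0.073, "y": 0, "z": -0.107, "roll": 0},
  {"hand": 1, "x": 0.097, "y": 0, "z": -0.128, "roll": 0},
  {"hand": 1, "x": 0.124, "y": 0, "z": -0.147, "roll": 0},
  {"hand": 1, "x": 0.152, "y": 0, "z": -0.164, "roll": 0},
  {"hand": 1, "x": 0.182, "y": 0, "z": -0.177, "roll": 0},
  {"hand": 1, "x": 0.182, "y": 0, "z": -0.177, "roll": 0},
])

```text
time: 13.92
tool_pos: [0.6216, 0.1553, 0.1674]
tcp_rot: [-2.434, -1.987, -0.003]
wrist_force: [-3.6, -2.3, 2.2]
width: 0.29
grip_force: 41.3
```

```bash
python3 -c "
from h import *
s=bot.read_state(); print(s['wrist_force'],s['torque'],s['width'],s['tool_pos'])
"
```

```text
[-3.61399198 -2.3054418   2.17257551] [-0.54867487  0.67648671 -0.07997261] 0.2899619111575148 [0.62155402 0.1553137  0.16738549]
```

Request:
servo_tool([
  {"hand": 1, "x": 0.015, "y": 0, "z": -0.006, "roll": 0},
  {"hand": 1, "x": 0.031, "y": 0, "z": -0.01, "roll": 0},
  {"hand": 1, "x": 0.047, "y": 0, "z": -0.014, "roll": 0},
  {"hand": 1, "x": 0.063, "y": 0, "z": -0.017, "roll": 0},
  {"hand": 1, "x": 0.079, "y": 0, "z": -0.02, "roll": 0},
  {"hand": 1, "x": 0.095, "y": 0, "z": -0.021, "roll": 0},
  {"hand": 1, "x": 0.107, "y": 0, "z": -0.022, "roll": 0},
  {"hand": 1, "x": 0.118, "y": 0, "z": -0.022, "roll": 0},
  {"hand": 1, "x": 0.118, "y": 0, "z": -0.022, "roll": 0},
  {"hand": 1, "x": 0.118, "y": 0, "z": -0.022, "roll": 0},
])

```text
time: 14.75
tool_pos: [0.6333, 0.211, 0.1771]
tcp_rot: [2.435, 1.985, 0.003]
wrist_force: [-3.2, -1.1, 5.6]
width: 0.288
grip_force: 41.0
```

```bash
python3 -c "
from h import *
s=bot.read_state(); print(s['wrist_force'],s['torque'],s['width'],s['tool_pos'])
a=.206;d=s['tool_pos'][:2]-np.array([.6192,.1521]);print('dock xy',np.cos(a)*d[0]-np.sin(a)*d[1],np.sin(a)*d[0]+np.cos(a)*d[1])
snap('scene','s2'); st=snap('wrist','w8'); im=cv2.imread('pics/w8_raw.png').max(2)
# upright check: roller in wrist view, dark run
for h in (.03,.1,.15,.192):
  for x in(-.052,.052):
    c,n=np.cos(-a),np.sin(-a); p=[.6192+c*x-n*.058,.1521+n*x+c*.058,h]; print(h,x,proj('wrist',p,st).round(1),proj('scene',p).round(1))
"
```

```text
[-3.23328345 -1.08015621  5.61851239] [-0.419005    0.43658761 -0.08734807] 0.2880683419269441 [0.6333456  0.21101004 0.17706223]
dock xy 0.0017967017368441633 0.060557925225387964
0.03 -0.052 [208.8 178.7] [232.9 150.7]
0.03 0.052 [318.2 178.9] [261.9 146.7]
0.1 -0.052 [193.3 205.4] [232.6 133.2]
0.1 0.052 [333.2 205.5] [262.3 129.2]
0.15 -0.052 [175.5 235.8] [232.3 120. ]
0.15 0.052 [350.5 236. ] [262.6 116.2]
0.192 -0.052 [151.9 276.3] [232.  108.5]
0.192 0.052 [373.4 276.5] [262.9 104.8]
```

```bash
python3 -c "
from h import *
im=cv2.imread('pics/w8_raw.png')
for c in(190,215,235,300,330): print(c,[tuple(map(int,im[r,c])) for r in range(160,272,4)])
a=.206
for y in(.043,.058,.073):
  c,n=np.cos(-a),np.sin(-a); p=[.6192-n*y,.1521+c*y,.153]; print(y,proj('wrist',p))
s=bot.read_state(); print(s['time'],s['tool_pos'],s['joint_vel'].round(4))
"
```

```text
190 [(199, 196, 199), (200, 197, 201), (201, 197, 201), (201, 198, 201), (201, 198, 201), (200, 196, 201), (200, 197, 201), (197, 193, 196), (179, 172, 172), (65, 62, 62), (14, 12, 12), (10, 8, 6), (9, 7, 6), (28, 24, 25), (68, 62, 64), (78, 72, 74), (77, 71, 72), (77, 71, 72), (78, 71, 75), (76, 70, 72), (134, 124, 129), (194, 181, 185), (166, 155, 158), (7, 6, 6), (112, 107, 106), (144, 137, 137), (145, 137, 139), (142, 136, 137)]
215 [(186, 179, 179), (143, 137, 138), (108, 104, 104), (73, 69, 70), (110, 106, 105), (84, 77, 80), (75, 69, 72), (56, 53, 59), (17, 29, 48), (7, 23, 44), (7, 20, 42), (7, 20, 42), (8, 21, 42), (5, 18, 40), (4, 18, 40), (4, 18, 40), (8, 20, 41), (6, 19, 40), (20, 27, 45), (78, 71, 73), (129, 119, 122), (196, 183, 187), (175, 162, 166), (5, 3, 1), (11, 8, 8), (12, 10, 12), (15, 13, 13), (11, 10, 9)]
235 [(181, 174, 174), (119, 114, 115), (94, 87, 89), (69, 65, 66), (115, 110, 109), (87, 80, 82), (17, 31, 52), (16, 32, 55), (18, 33, 56), (16, 31, 55), (5, 19, 40), (7, 20, 41), (2, 17, 39), (5, 20, 41), (5, 19, 41), (7, 20, 41), (5, 18, 40), (5, 19, 40), (1
[... 454 characters left out ...]
, (59, 56, 55), (59, 56, 55), (59, 55, 55), (58, 56, 54), (59, 56, 56)]
330 [(200, 196, 197), (149, 144, 143), (143, 138, 137), (85, 81, 82), (26, 24, 24), (36, 35, 34), (86, 84, 84), (161, 158, 158), (181, 177, 178), (181, 176, 177), (93, 88, 90), (78, 72, 74), (76, 69, 71), (77, 70, 72), (79, 71, 74), (78, 72, 74), (69, 64, 67), (36, 39, 51), (12, 25, 46), (76, 71, 73), (89, 81, 84), (137, 126, 129), (135, 125, 128), (143, 136, 138), (144, 137, 139), (142, 137, 137), (141, 137, 136), (143, 138, 138)]
0.043 [263.06505742 260.47926499]
0.058 [263.06144236 238.02806177]
0.073 [263.05763147 214.36072223]
14.85 [0.63327399 0.21075331 0.1770501 ] [-0.0017 -0.0008  0.0018  0.0018  0.0007  0.0018]
```

Request:
servo_tool([
  {"hand": 1, "x": 0, "y": 0, "z": 0, "roll": 0},
  {"hand": 1, "x": 0, "y": 0, "z": 0, "roll": 0},
  {"hand": 1, "x": 0, "y": 0, "z": 0, "roll": 0},
  {"hand": 1, "x": 0, "y": 0, "z": 0, "roll": 0},
  {"hand": 1, "x": 0, "y": 0, "z": 0, "roll": 0},
  {"hand": 1, "x": 0, "y": 0, "z": 0, "roll": 0},
])

```text
time: 15.35
tool_pos: [0.6333, 0.2106, 0.177]
tcp_rot: [2.436, 1.984, 0.003]
wrist_force: [-3.6, -0.2, 5.2]
width: 0.295
grip_force: 41.0
```

```bash
python3 -c "
from h import *
s=bot.read_state(); print(s['tool_pos'],s['grip_force']); print(ticket.finish_job())"
```

```text
[0.63326134 0.21059228 0.17703858] 41.02028667926788
the job is handed in; nothing more can be done
None
```

I handed the job in at 15.4 s with the cracked phone pushed home in the slot and let go, and the flap held still and upright (measured at 1.54–1.59 rad) in a 41 N grip; the hand-in gave no verdict.

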